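Start the clamp screw of the setting-master block with the forked key

TASK

Two like steel clamping blocks lie on the bench, one holding the tall stepped setting master and the other a flat ring gauge, each with a bar-headed clamp screw standing upright in it. Take the forked key by its flat handle, set it upright and squarely down over the screw of the block with the setting master, the bar in its slot and the key resting on the block, and only then give the screw about a quarter turn clockwise as seen from above. Leave the key standing on that screw, let go of it, and do not turn the other screw.

Things in the scene. Friction and masses are not known exactly. Their poses are not given: they have to be found in the camera images.
- key_grip (a point): Forked key, loose, steel, 250 g, 98 mm tall, standing upright on the bench. This point: middle of its black flat upright handle (46 mm long, 14 mm thick, 40 mm high), 80 mm above the key's foot. x: along the handle and the slot below (same either way round); y: across the 14 mm thickness, the way to grip; z: up. Under the handle an 18 mm neck, then the fork, 44 (x) by 46 mm (y).
- key_foot (a point): The same key's underside centre, on its axis between the lower ends of its two lugs, 80 mm below key_grip; same axes. The slot between the lugs runs through along x, is 18 mm wide and 18 mm deep, and flares to 26 mm at the mouth.
- master_block_bar (a point): Centre of the screw head on the block that holds the setting master: a dark steel bar 44 mm long and 8 mm thick lying level across the top of an upright screw. On the screw's axis, 9 mm above the block's top, 29 mm above the bench. x: along the bar, turning with the screw; z: up. The seated key has its foot on the block, 9 mm below this point.
- master_block_screw (a joint): Angle of that screw, rad, growing clockwise seen from above; starts between 0 and 0.2, turns with light friction (0.06 N m) and stays where it is left. The bar has about 16 degrees of play either way in the key's slot, so the key turns farther than the screw.
- master_block_nest (a point): On that block's top (20 mm above the bench), under the middle of the setting master: a fixed steel plug of two diameters, 30 mm wide, 43 mm tall, its top 63 mm above the bench. The block is a fixed steel plate, 70 (x) by 150 (y) by 20 mm; the screw stands 78 mm from here towards the block's -y. Two dark jaws, 14 mm high, hold the plug.
- ring_block_bar (a point): Centre of the screw head on the other, like block, which holds a flat ring gauge: a dark steel bar 44 mm long and 8 mm thick lying level across the top of an upright screw, 29 mm above the bench. Not to be turned.
- ring_block_screw (a joint): Angle of that other screw, rad, growing clockwise as seen from above; starts between 0 and 0.2 and is to be left alone.
- ring_block_nest (a point): On the top of the other block, under the middle of its fixed ring gauge (46 mm in diameter, 14 mm high); same block, same axes.
There are look-alikes about, which are no part of the job. Leave any pink look-alike of the part that bears key_grip alone.

How it is judged:
By the outcome, as a careful person would: the job done as asked, in the order asked, and still so for the second after the job is handed in, with the robot touching nothing.
It also fails if it takes over 42 s, if anything falls off the work surface, if the arm or the gripper's body presses on something with over 40 N, if the wrist force passes 120 N, or if a joint passes its speed limit or range.

ROBOT

A 7-joint arm with a two-finger parallel gripper is mounted at the origin on the work surface; the furniture and walls round the work are solid. World frame = base frame: x ahead of the robot, y to its left, z up, the work surface at z = 0. Lengths are in m, angles in rad, forces in N, time in s.
With the tool pointing down it reaches from about 0.35 to 0.9 m from the base axis. Payload 8.1 kg.
Tool frame: the origin (TCP) lies between the finger pads; the fingertips stand 11 mm ahead of it and the grasp point (between the pads) lies 8 mm behind it; z points along the fingers, y is the line along which they close (so a half turn about z gives the same grasp; the last joint's range is limited). The gripper opens to 92 mm and grips with 3 to 60 N. Pads are 19 mm wide; open, the fingers measure 130 mm over their backs; the gripper's body (75 mm by 190 mm) begins 47 mm behind the grasp point.
Start: joints at [-1.433, 0.434, 0.025, 1.573, -0.012, 1.134, -0.075], TCP at [0.149, 0.607, 0.238] pointing down, gripper open.
Joint ranges: [-2.62, 2.62], [-0.44, 2.09], [-1.27, 1.32], [0.08, 2.57], [-1.32, 4.46], [0.12, 2], [-2.74, 2.74]. Speed limits (rad/s): [2.22, 2.22, 3.01, 3.01, 3.14, 3.14, 3.14].

INTERFACE

Orientations are given as a rotation vector (axis times angle).
In Python, from cell import observe, get_image, camera_params, sign_off gives the robot as it stands.
- The arm moves only by the shell command python3 -m pendant 'ROWS' [FORCE]. ROWS is JSON, one flat list of numbers, 7 for each row, row after row: the shift along the tool's x, y, z in m, then the turn, a rotation vector about the tool's x, y, z in rad, then the finger opening in m, from 0 to 0.0918. In form: [dx, dy, dz, rx, ry, rz, jaw, dx, dy, dz, rx, ry, rz, jaw, ...]. A call has 1 to 10 rows; each row shifts and turns the commanded pose from where the row before left it, along the tool's axes as they then stand; what a row does not reach is not made up. A row lasts 1/8 s, in which the tool goes at most 62.5 mm and 10.7 degrees, less where a joint would pass 70% of its speed; a pose out of reach is approached as far as the arm can. A call is refused whole if a number of a shift passes 0.0625 or a number of a turn 0.188, either way. A call with a gripper value outside its range is refused whole. The fingers move at their own pace and stop on an object; FORCE is the grip in N (left out, the last holds). Time passes only in rows, so rows that do not move let the fingers close. It gives the time, the measured TCP pose, the force, the opening and the grip force at its end, in the units of the state.
- observe(): the state, without advancing time (a new reading comes with each control period).
- get_image(name): name is "side" or "top" or "wrist"; returns the picture (420x560x3 uint8, red, green, blue); there is no depth.
- camera_params(name): a dict with "intrinsics" (3x3 intrinsics, pixels), "eye" and "rotation" of the camera in the world; the wrist camera has in their place "T_tool_cam" (4x4, takes a point from camera to tool coordinates, whose origin is the TCP and whose axes are the flange's). Camera axes: x right, y down, z forward; pixel columns grow to the right and rows downward; lengths in m; the calibration is good to about 2 mm. A picture is of the moment at which its call begins: read the wrist's pose just before it. camera_params takes no time and is no camera call.
- sign_off(): hands the job in; it is judged then, once.
The state is a dict: "clock": time; "joints": joint angles; "dq": joint speeds; "joint_efforts": joint torques, N m; "position": TCP position; "ee_rot": TCP orientation; "force": force on the tool from outside, world axes, zero at the start; "ft_torque": the same for the moment, N m; "width": opening from 0.0 (shut) to 1.0 (fully open); "gripper_force": force on a finger pad.
Only numpy, scipy, OpenCV 4.12 (cv2) and the standard library are available. Lean on these libraries where they do the work, as an engineer would, in place of code of your own. Each camera call takes 0.05 s, during which the arm holds its last target. There are 200 camera calls.

## Working session

There is one attempt and no reset: what is moved stays moved. The work goes in short steps, Python scripts to look and compute and a shell command to move; the robot and the scene stay as the last step left them, time stands still between calls to the robot, and variables do not carry over. Pictures are saved under pics/ and viewed, at most 10 in all, crops included, and the job is handed in when it is done.

```bash
mkdir -p pics; ls; python3 - <<'E'
from cell import *
import cv2,numpy as np
print({k:np.round(v,3).tolist() for k,v in observe().items()})
for n in("top","side"):
    cv2.imwrite(f"pics/{n}0.png",get_image(n)[:,:,::-1])
for n in("top","side","wrist"):
    print(n,{k:np.round(v,4).tolist() for k,v in camera_params(n).items()})
E
```

```text
pics
{'clock': 0.0, 'joints': [-1.433, 0.435, 0.025, 1.574, -0.012, 1.134, -0.075], 'dq': [-0.0, 0.001, -0.001, -0.0, 0.001, -0.0, 0.0], 'joint_efforts': [-0.0, -66.785, 0.985, -31.447, -0.06, 0.043, 0.0], 'position': [0.149, 0.606, 0.237], 'ee_rot': [-0.377, -3.119, 0.002], 'force': [0.663, -0.179, 0.377], 'ft_torque': [-0.01, 0.037, 0.006], 'gripper_force': 0.0, 'width': 0.998}
top {'intrinsics': [[504.7168, 0.0, 286.3548], [0.0, 504.7168, 216.2288], [0.0, 0.0, 1.0]], 'eye': [0.3491, 0.0142, 1.0203], 'rotation': [-2.1496, 2.1341, -0.1617]}
side {'intrinsics': [[385.9339, 0.0, 279.5578], [0.0, 385.9339, 207.1139], [0.0, 0.0, 1.0]], 'eye': [0.2689, 0.3908, 0.8081], 'rotation': [-0.751, 2.8095, -0.7988]}
wrist {'intrinsics': [[350.6687, 0.0, 278.6125], [0.0, 350.6687, 202.5106], [0.0, 0.0, 1.0]], 'T_tool_cam': [[-0.0001, -0.9641, -0.2654, 0.0713], [1.0, -0.0001, 0.0001, 0.0002], [-0.0002, -0.2654, 0.9641, -0.1464], [0.0, 0.0, 0.0, 1.0]]}
```

View pics/top0.png

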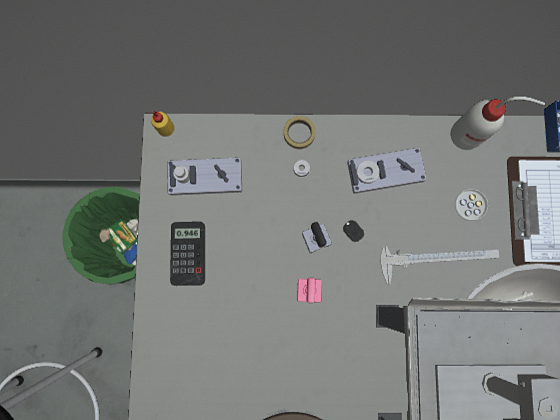

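View pics/side0.png

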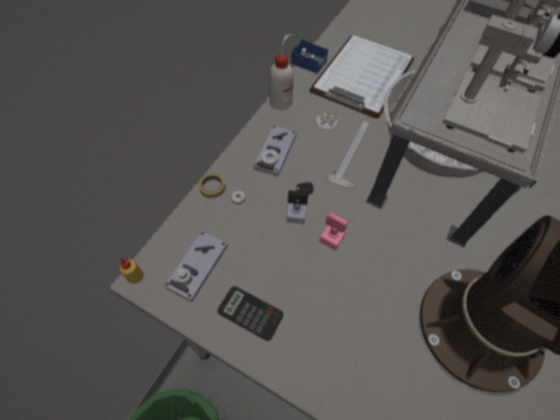

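```bash
python3 - <<'E'
import cv2,numpy as np
t=cv2.imread("pics/top0.png");s=cv2.imread("pics/side0.png")
def c(i,x,y,w,h,k):return cv2.resize(i[y:y+h,x:x+w],None,fx=k,fy=k,interpolation=cv2.INTER_CUBIC)
a=np.hstack([c(t,160,145,90,60,4),c(t,290,205,90,60,4)])
b=np.hstack([c(s,160,225,90,80,4),c(s,270,175,90,80,4)])
cv2.imwrite("pics/crop0.png",np.vstack([a,b]))
E
```

```text
(no output)
```

View pics/crop0.png

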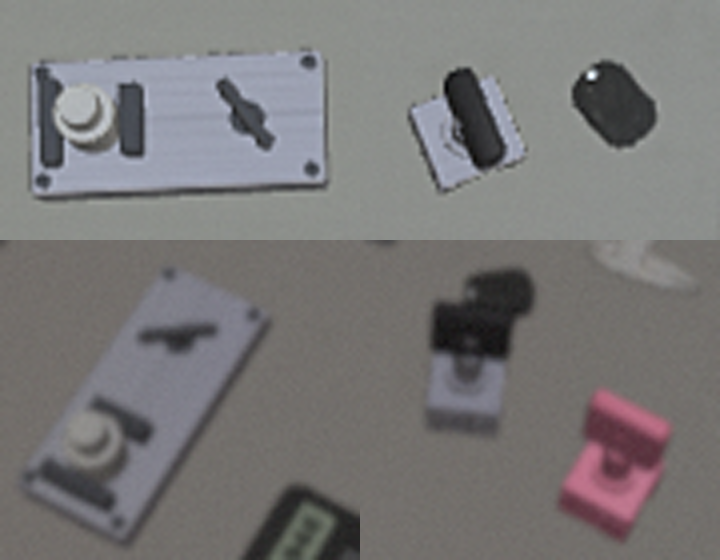

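```bash
cat > h.py <<'E'
from cell import *
import cv2,numpy as np
from scipy.spatial.transform import Rotation as R
def ray(name,uv,z,T=None):
    p=camera_params(name);K=np.array(p["intrinsics"])
    if T is None: e,Rm=np.array(p["eye"]),R.from_rotvec(p["rotation"]).as_matrix()
    else: e,Rm=T[:3,3],T[:3,:3]
    d=Rm@np.linalg.inv(K)@np.array([*uv,1.])
    return e+d*(z-e[2])/d[2]
def wristT(o):
    T=np.eye(4);T[:3,:3]=R.from_rotvec(o["ee_rot"]).as_matrix();T[:3,3]=o["position"]
    return T@np.array(camera_params("wrist")["T_tool_cam"])
def ang(a,b): d=np.array(b)-a; return np.degrees(np.arctan2(d[1],d[0]))
E
python3 - <<'E'
from h import *
P=lambda x,y,ox,oy:(ox+x/4-.4,oy+y/4-.4)
t=lambda x,y,z,o:ray("top",P(x,y,*o),z)
L=(160,145);K=(200,205); S=(160,165)
e=[t(222,83,.033,L),t(270,147,.033,L)];print("bar top",(e[0]+e[1])/2,ang(*e),np.linalg.norm(e[0]-e[1]),t(246,116,.033,L))
c=[t(x,y,.02,L) for x,y in[(32,66),(318,50),(327,184),(35,196)]];print("block",np.mean(c,0),ang(c[0],c[3]),ang(c[1],c[2]),ang(c[0],c[1]),ang(c[3],c[2]),[np.linalg.norm(c[i]-c[i-1]) for i in range(4)])
print("master top",t(81,108,.063,L))
e=[t(460,75,.098,K),t(488,160,.098,K)];print("handle",(e[0]+e[1])/2,ang(*e),t(474,117,.098,K))
c=[t(x,y,.041,K) for x,y in[(410,110),(495,78),(525,155),(442,192)]];print("fork",np.mean(c,0),ang(c[0],c[3]),ang(c[1],c[2]),[np.linalg.norm(c[i]-c[i-1]) for i in range(4)])
s=lambda x,y,z,o:ray("side",P(x,y,*o),z)
e=[s(140,338-240,.033,(160,225)),s(216,330-240,.033,(160,225))];print("side bar",(e[0]+e[1])/2,ang(*e))
e=[s(432,302-240,.098,(180,175)),s(512,308-240,.098,(180,175))];print("side handle top",(e[0]+e[1])/2,ang(*e))
o=observe();T=R.from_rotvec(o["ee_rot"]).as_matrix();print(T.round(3),o["position"])
E
```

```text
bar top [0.58639412 0.14747414 0.033     ] -142.66642734955133 0.041137933115854404 [0.58584003 0.14742955 0.033     ]
block [0.58472577 0.18356695 0.02      ] -176.25982411824123 -175.04407035607724 -86.292050557738 -87.18968377862127 [np.float64(0.06763451795987203), np.float64(0.14595544769304328), np.float64(0.0699612008148578), np.float64(0.14745923213999113)]
master top [0.58206232 0.22374546 0.063     ]
handle [ 0.45782849 -0.04274635  0.098     ] -161.95083462455554 [ 0.4579968  -0.04276739  0.098     ]
fork [ 0.45655679 -0.04334889  0.041     ] -158.63251351848973 -159.0307813227053 [np.float64(0.042909401242023464), np.float64(0.044568342476833736), np.float64(0.040395488081477936), np.float64(0.04434879795788813)]
side bar [0.58587846 0.14802933 0.033     ] -143.19971414768474
side handle top [ 0.46207795 -0.04956666  0.098     ] -154.91303243898693
[[-0.971  0.239 -0.   ]
 [ 0.239  0.971 -0.001]
 [-0.    -0.001 -1.   ]] [0.14895683 0.60653099 0.23701508]
```

The left block (master plug at ~(181,173), bar at ~(221.5,174)) is the target. The key stands at ~(318.5,234), and the pink look-alike is at (310,290). I'll check the shelf position before moving.

```bash
python3 - <<'E'
from h import *
def tri(a,b):
    A=[];B=[]
    for n,uv in(("top",a),("side",b)):
        p=camera_params(n);e=np.array(p["eye"]);q=ray(n,uv,0);d=(q-e)/np.linalg.norm(q-e)
        M=np.eye(3)-np.outer(d,d);A.append(M);B.append(M@e)
    return np.linalg.lstsq(np.vstack(A),np.hstack(B),rcond=None)[0]
print(tri((408,303),(397,126)), tri((318.5,234.2),(298,192)))
print(ray("top",(390,316),0),ray("side",(382,195),0),ray("side",(458,238),0), ray("top",(388,418),0))
E
```

```text
[ 0.32968937 -0.1643041   0.27181438] [ 0.45715247 -0.04285663  0.10546184]
[ 0.30651285 -0.19115175  0.        ] [ 0.29913217 -0.2063975   0.        ] [ 0.09798543 -0.18321428  0.        ] [ 0.11345059 -0.18270637  0.        ]
```

```bash
python3 -m pendant '[-0.0284,-0.0348,0,0,0,0,0.09, -0.0284,-0.0348,0,0,0,0,0.09, -0.0284,-0.0348,0,0,0,0,0.09, -0.0284,-0.0348,0,0,0,0,0.09, -0.0284,-0.0348,0,0,0,0,0.09, -0.0284,-0.0348,0,0,0,0,0.09, -0.0284,-0.0348,0,0,0,0,0.09, -0.0284,-0.0348,0,0,0,0,0.09]' 20; python3 -c "
from cell import *;print(observe()['joints'])"
```

```text
clock: 1.1
position: [0.3036, 0.2809, 0.2376]
ee_rot: [-0.377, -3.119, 0.0]
force: [0.2, 0.6, -0.5]
width: 0.981
gripper_force: 0.0
[-1.02409719  0.08204577  0.16038843  2.06050473 -0.01561622  1.00030529
  0.47409631]
```

```bash
python3 -m pendant '[-0.0284,-0.0348,0,0,0,0,0.09, -0.0284,-0.0348,0,0,0,0,0.09, -0.0284,-0.0348,0,0,0,0,0.09, -0.0284,-0.0348,0,0,0,0,0.09, -0.0284,-0.0348,0,0,0,0,0.09, -0.0284,-0.0348,0,0,0,0,0.09, -0.0284,-0.0348,0,0,0,0,0.09, -0.0284,-0.0348,0,0,0,0,0.09]' 20; python3 -m pendant '[0,0,0,0,0,-0.15,0.09, 0,0,0,0,0,-0.15,0.09, 0,0,0,0,0,-0.15,0.09, 0,0,0,0,0,-0.14,0.09, 0,0,0,0,0,0,0.09,0,0,0,0,0,0,0.09]'; python3 - <<'E'
from h import *
o=observe();print(o["joints"],o["position"],R.from_rotvec(o["ee_rot"]).as_matrix().round(3))
im=get_image("wrist");cv2.imwrite("pics/w1.png",im[:,:,::-1])
E
```

```text
clock: 2.1
position: [0.4578, -0.0434, 0.2377]
ee_rot: [-0.377, -3.119, -0.0]
force: [0.5, 1.0, 0.2]
width: 0.98
gripper_force: 0.0
clock: 2.85
position: [0.4574, -0.0422, 0.2376]
ee_rot: [0.541, -3.095, -0.0]
force: [-0.1, -0.5, -0.5]
width: 0.982
gripper_force: 0.0
[-0.42300741  0.16115903  0.4628753   1.9864031  -0.08465003  1.01259019
  1.99631052] [ 0.45739944 -0.04216671  0.23763589] [[-0.941 -0.339 -0.   ]
 [-0.339  0.941  0.   ]
 [ 0.     0.    -1.   ]]
```

View pics/w1.png

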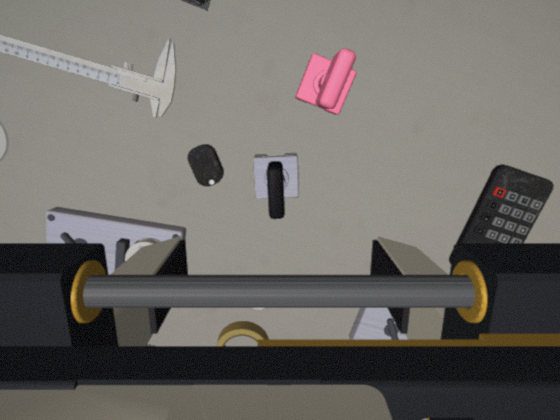

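```bash
python3 - <<'E'
from h import *
o=observe();T=wristT(o);w=lambda u,v,z:ray("wrist",(u,v),z,T)
e=[w(276.2,168,.098),w(277,211,.098)];print("handle",(e[0]+e[1])/2,ang(*e),np.linalg.norm(e[0]-e[1]))
c=[w(*p,.041) for p in[(254,156),(297,154),(299,196),(256,198)]];print("fork",np.mean(c,0),[ang(c[0],c[3]),ang(c[1],c[2])])
im=cv2.imread("pics/w1.png");cv2.imwrite("pics/w1c.png",cv2.resize(im[130:240,230:330],None,fx=5,fy=5,interpolation=cv2.INTER_CUBIC))
Rm=R.from_rotvec(o["ee_rot"]).as_matrix();print(Rm.T@((e[0]+e[1])/2-o["position"]))
E
```

```text
handle [ 0.45468413 -0.0447218   0.098     ] 20.80088239112577 0.03699095776616788
fork [ 0.45452603 -0.04520149  0.041     ] [np.float64(21.509212737142306), np.float64(23.373297835054093)]
[ 0.00343145 -0.00151741  0.13962719]
```

View pics/w1c.png

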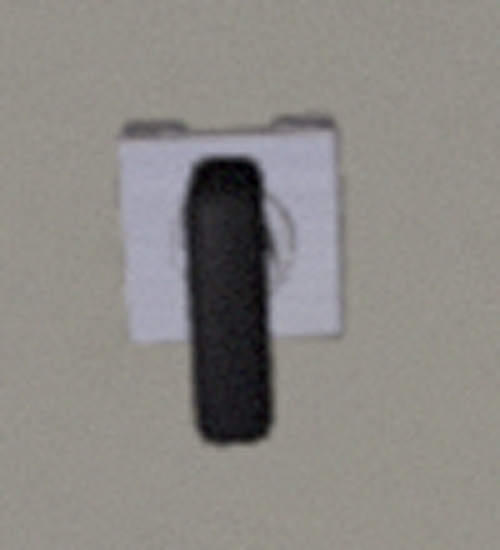

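The key's fork sits square at (276,176) in the wrist picture, with the handle top at ~(275.6,191). It is 2 degrees and about 3 mm off the tool. I'll go down with the jaws partly closed because of the black object nearby.

```bash
python3 -m pendant '[0.003,-0.0015,0,0,0,-0.035,0.045, 0,0,0.02,0,0,0,0.045, 0,0,0.025,0,0,0,0.045, 0,0,0.03,0,0,0,0.045, 0,0,0.03,0,0,0,0.045, 0,0,0.025,0,0,0,0.045, 0,0,0.02,0,0,0,0.045, 0,0,0.0155,0,0,0,0.045, 0,0,0,0,0,0,0.045]' 20 && python3 -m pendant '[0,0,0,0,0,0,0.03,0,0,0,0,0,0,0.018,0,0,0,0,0,0,0.012,0,0,0,0,0,0,0.006,0,0,0,0,0,0,0.006,0,0,0,0,0,0,0.006]' 40
```

```text
clock: 4.03
position: [0.4545, -0.0446, 0.0715]
ee_rot: [0.597, -3.082, -0.0]
force: [0.5, 0.4, 0.1]
width: 0.488
gripper_force: 0.0
clock: 4.78
position: [0.4553, -0.0446, 0.0723]
ee_rot: [-0.6, 3.084, 0.0]
force: [-0.6, -0.4, 1.2]
width: 0.15
gripper_force: 40.0
```

```bash
python3 -m pendant '[0,0,-0.01,0,0,0,0.006, 0,0,-0.025,0,0,0,0.006, 0,0,-0.03,0,0,0,0.006, 0,0,-0.025,0,0,0,0.006, -0.022,0.015,0,0,0,0,0.006, -0.037,0.025,0,0,0,0,0.006, -0.045,0.03,0,0,0,0,0.006, -0.045,0.03,0,0,0,0,0.006, -0.032,0.02,0,0,0,0,0.006, -0.012,0.009,0,0,0,0,0.006]' && python3 -m pendant '[0,0,0,0,0,-0.09,0.006, 0,0,0,0,0,-0.09,0.006, 0,0,0,0,0,-0.08,0.006, 0,0,0,0,0,0,0.006, 0,0,0,0,0,0,0.006]'; python3 - <<'E'
from h import *
o=observe();print(o["joints"],o["position"],R.from_rotvec(o["ee_rot"]).as_matrix().round(4))
im=get_image("wrist")[:,:,::-1];cv2.imwrite("pics/w2.png",im)
t=get_image("top")[:,:,::-1];cv2.imwrite("pics/top2.png",t);s=get_image("side")[:,:,::-1];cv2.imwrite("pics/side2.png",s)
c=lambda i,x,y,w,h,k:cv2.resize(i[y:y+h,x:x+w],None,fx=k,fy=k,interpolation=cv2.INTER_CUBIC)
cv2.imwrite("pics/w2c.png",np.hstack([c(im,190,110,180,200,3),c(s,160,195,60,150,4)]))
E
```

```text
clock: 6.02
position: [0.5865, 0.1498, 0.1623]
ee_rot: [-0.604, 3.083, 0.0]
force: [-0.4, -0.5, -2.2]
width: 0.152
gripper_force: 40.0
clock: 6.65
position: [0.5856, 0.1468, 0.1624]
ee_rot: [0.991, -2.981, 0.0]
force: [0.9, -0.5, -1.5]
width: 0.152
gripper_force: 40.0
[-0.55923529  0.47914027  0.32270743  1.73789748 -0.18006185  0.95384695
  2.04668141] [0.58558925 0.14680974 0.16241788] [[-8.011e-01 -5.986e-01 -2.000e-04]
 [-5.986e-01  8.011e-01 -2.000e-04]
 [ 3.000e-04 -0.000e+00 -1.000e+00]]
```

View pics/w2c.png

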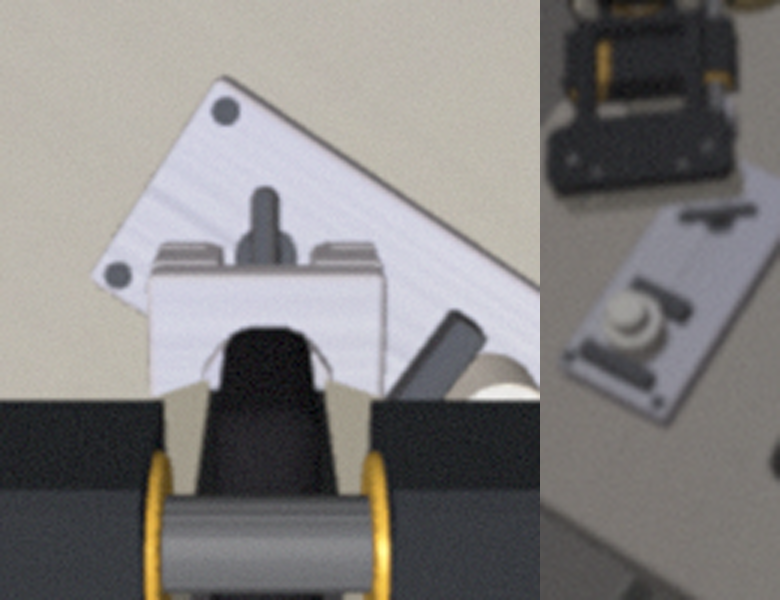

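```bash
python3 - <<'E'
from h import *
o=observe();T=wristT(o);Rm=R.from_rotvec(o["ee_rot"]).as_matrix();p=np.array(o["position"])
w=lambda x,y,z:Rm.T@(ray("wrist",(190+x/3-.33,110+y/3-.33),z,T)-p)
f=p[2]+.008-.080
print("foot z",f)
print("bar far end top",w(265.5,187,.033)*1e3)
for x,y in[(255,235),(278,235),(252,192),(279,192)]:print(" bar edge",w(x,y,.033)*1e3)
print("fork front top L,R",w(150,278,f+.041)*1e3,w(384,268,f+.041)*1e3)
print("lug foot corners", [ (w(x,y,f)*1e3).round(1) for x,y in[(160,245),(218,245),(318,243),(374,243)]])
print("corner hole->", ray("wrist",(190+225/3-.33,110+111/3-.33),.02,T),ray("wrist",(190+118/3-.33,110+275/3-.33),.02,T))
E
```

```text
foot z 0.0902737925952334
bar far end top [ 20.44648843  -0.24580395 129.27602335]
 bar edge [  7.37872762  -3.07346184 129.27472446]
 bar edge [  7.37775286   3.10831122 129.27446283]
 bar edge [ 19.10072046  -3.83485771 129.2760291 ]
 bar edge [ 19.09967801   3.34213274 129.27572536]
fork front top L,R [ 22.41529168 -20.3606794   31.00329476] [24.21769061 20.51683554 31.00176108]
lug foot corners [array([ 18.4, -22.7,  72. ]), array([ 18.4, -10.3,  72. ]), array([18.9, 11. , 72. ]), array([18.9, 23. , 72. ])]
corner hole-> [0.56122571 0.11473795 0.02      ] [0.61685017 0.1177804  0.02      ]
```

Bar centre sits about 1.6 mm behind the TCP along the tool's x, at (278,172) for its far end. The key axis is about 4 mm behind. Laterally and in yaw they agree. I'll shift 2 mm and lower.

```bash
python3 -m pendant '[0.002,-0.0005,0,0,0,0,0.006, 0,0,0.015,0,0,0,0.006, 0,0,0.015,0,0,0,0.006, 0,0,0.012,0,0,0,0.006, 0,0,0.008,0,0,0,0.006, 0,0,0.005,0,0,0,0.006, 0,0,0.004,0,0,0,0.006]' && python3 -m pendant '[0,0,0.003,0,0,0,0.006,0,0,0.003,0,0,0,0.006, 0,0,0,0,0,0,0.006]'
```

```text
clock: 7.68
position: [0.5847, 0.1458, 0.1031]
ee_rot: [-0.994, 2.98, -0.0]
force: [0.8, 0.3, -2.1]
width: 0.148
gripper_force: 40.0
clock: 8.05
position: [0.5844, 0.1458, 0.0971]
ee_rot: [0.994, -2.98, -0.0]
force: [0.9, 0.6, -3.1]
width: 0.152
gripper_force: 40.0
```

```bash
python3 - <<'E'
from h import *
im=get_image("wrist")[:,:,::-1]
cv2.imwrite("pics/w3c.png",cv2.resize(im[110:260,190:370],None,fx=3,fy=3,interpolation=cv2.INTER_CUBIC))
E
```

```text
(no output)
```

View pics/w3c.png

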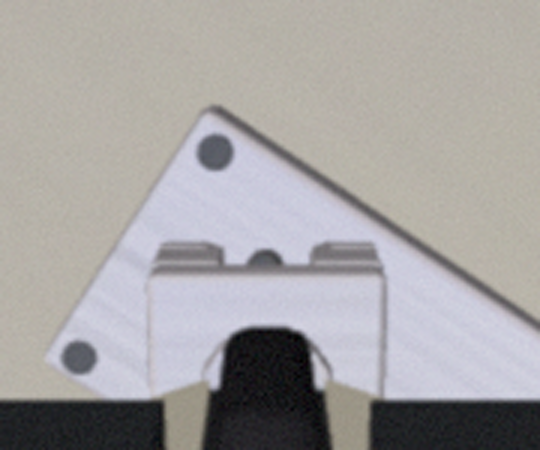

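The bar end at (265,258) in the crop is centred between the lugs, which are at 223 and 311. I'll lower the last 5 mm.

```bash
python3 -m pendant '[0,0,0.003,0,0,0,0.006,0,0,0.0015,0,0,0,0.006]'; python3 -m pendant '[0,0,0.001,0,0,0,0.006]';python3 -m pendant '[0,0,0.0007,0,0,0,0.006]'
```

```text
clock: 8.35
position: [0.5845, 0.1458, 0.0926]
ee_rot: [0.994, -2.98, -0.0]
force: [0.6, 0.2, -2.5]
width: 0.152
gripper_force: 40.0
clock: 8.48
position: [0.5846, 0.1457, 0.0923]
ee_rot: [-0.994, 2.98, 0.0]
force: [-5.2, -1.5, 14.5]
width: 0.151
gripper_force: 40.0
clock: 8.6
position: [0.5846, 0.1457, 0.0923]
ee_rot: [-0.994, 2.98, 0.001]
force: [-6.6, -0.9, 17.8]
width: 0.152
gripper_force: 40.0
```

```bash
python3 -m pendant '[0,0,-0.001,0,0,0,0.02,0,0,0,0,0,0,0.03,0,0,0,0,0,0,0.03]'; python3 -m pendant '[-0.0015,0,0,0,0,0,0.03,-0.0015,0,0,0,0,0,0.03,0,0,0,0,0,0,0.03,0,0,0,0,0,0,0.014,0,0,0,0,0,0,0.006,0,0,0,0,0,0,0.006,0,0,0,0,0,0,0.006]' 30;python3 -c "
from cell import *;o=observe();print(o['ft_torque'],o['joints'])"
for i in 1 ; do python3 -m pendant '[0,0,0,0,0,0.06,0.006,0,0,0,0,0,0.06,0.006,0,0,0,0,0,0,0.006]'; done; python3 -c "
from cell import *;o=observe();print(o['ft_torque'])"
```

```text
clock: 8.98
position: [0.5846, 0.1458, 0.092]
ee_rot: [-0.994, 2.98, 0.0]
force: [-0.4, -0.6, -0.7]
width: 0.32
gripper_force: 0.0
clock: 9.85
position: [0.5869, 0.1475, 0.0921]
ee_rot: [-0.994, 2.98, -0.0]
force: [-0.3, -0.6, -0.0]
width: 0.153
gripper_force: 30.0
[0.07852918 0.08004991 0.04539796] [-0.53642295  0.56423647  0.29338328  1.79687273 -0.21483853  0.81158712
  2.07755053]
clock: 10.22
position: [0.5869, 0.1475, 0.092]
ee_rot: [0.814, -3.034, 0.0]
force: [0.2, -0.4, -0.5]
width: 0.15
gripper_force: 30.0
[ 0.0438352   0.01707682 -0.01074294]
```

```bash
python3 -m pendant '[0,0,0,0,0,0.06,0.006,0,0,0,0,0,0,0.006]'|sed -n 3,4p; python3 -c "
from cell import *;o=observe();print(o['ft_torque'])"
python3 -m pendant '[0,0,0,0,0,0.06,0.006,0,0,0,0,0,0,0.006]'|sed -n 3,4p; python3 -c "
from cell import *;o=observe();print(o['ft_torque'])"
python3 -m pendant '[0,0,0,0,0,0.06,0.006,0,0,0,0,0,0,0.006]'|sed -n 3,4p; python3 -c "
from cell import *;o=observe();print(o['ft_torque'])"
python3 -m pendant '[0,0,0,0,0,0.06,0.006,0,0,0,0,0,0,0.006]'|sed -n 3,4p; python3 -c "
from cell import *;o=observe();print(o['ft_torque'])"
python3 -m pendant '[0,0,0,0,0,0.06,0.006,0,0,0,0,0,0,0.006]'|sed -n 3,4p; python3 -c "
from cell import *;o=observe();print(o['ft_torque'])"
```

```text
ee_rot: [-0.725, 3.057, -0.0]
force: [-0.0, -0.1, -0.1]
[ 0.05573004  0.06244054 -0.03588776]
ee_rot: [-0.634, 3.077, -0.0]
force: [0.3, 0.6, 0.1]
[ 0.02014833  0.01105939 -0.06003471]
ee_rot: [-0.541, 3.095, -0.0]
force: [0.0, -1.9, -0.8]
[ 0.02451902 -0.03540909 -0.02556743]
ee_rot: [-0.449, 3.109, -0.0]
force: [0.8, -0.1, -0.5]
[-0.00653371  0.02114722 -0.02620399]
ee_rot: [-0.355, 3.121, -0.0]
force: [0.3, -1.0, 0.9]
[-0.00281347 -0.0348032   0.06470918]
```

```bash
python3 -m pendant '[0,0,0,0,0,0.1,0.006,0,0,0,0,0,0.1,0.006,0,0,0,0,0,0.1,0.006,0,0,0,0,0,0.1,0.006,0,0,0,0,0,0.1,0.006,0,0,0,0,0,0.1,0.006,0,0,0,0,0,0.1,0.006]'; python3 -c "
from cell import *;o=observe();print(o['ft_torque'])"
python3 -m pendant '[0,0,0,0,0,0.1,0.006,0,0,0,0,0,0.1,0.006,0,0,0,0,0,0.1,0.006,0,0,0,0,0,0.1,0.006,0,0,0,0,0,0.1,0.006,0,0,0,0,0,0.1,0.006,0,0,0,0,0,0.1,0.006,0,0,0,0,0,0.06,0.006,0,0,0,0,0,0,0.006]'; python3 - <<'E'
from h import *
o=observe();print(o['ft_torque'],o['joints'],R.from_rotvec(o["ee_rot"]).as_matrix().round(3))
im=get_image("wrist")[:,:,::-1];s=get_image("side")[:,:,::-1]
c=lambda i,x,y,w,h,k:cv2.resize(i[y:y+h,x:x+w],None,fx=k,fy=k,interpolation=cv2.INTER_CUBIC)
cv2.imwrite("pics/w4c.png",np.hstack([c(im,190,110,180,190,3),c(s,160,205,70,190,3)]))
E
```

```text
clock: 12.35
position: [0.587, 0.1478, 0.092]
ee_rot: [-0.74, -3.053, -0.0]
force: [-0.1, 0.8, -0.9]
width: 0.152
gripper_force: 30.0
[ 0.04267002 -0.11963692  0.01148477]
clock: 13.48
position: [0.5872, 0.148, 0.092]
ee_rot: [1.816, 2.563, 0.001]
force: [0.3, 2.1, -0.2]
width: 0.151
gripper_force: 30.0
[ 0.18939393 -0.21440502  0.02501473] [-0.86020489  0.67898497  0.81205554  1.82356985 -0.61515506  0.91067417
  0.57388694] [[-0.332  0.943  0.   ]
 [ 0.943  0.332  0.   ]
 [ 0.     0.    -1.   ]]
```

View pics/w4c.png

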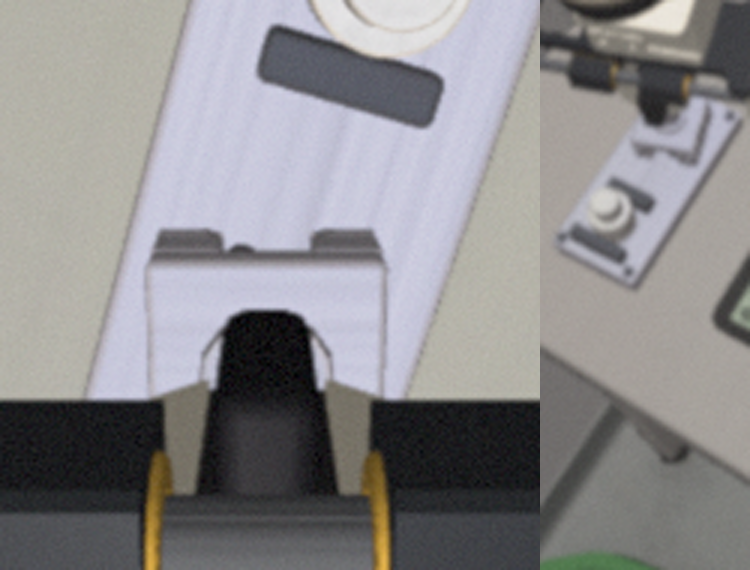

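The key is turned 107.5 degrees. The bar end at (240,247) is left of the slot centre at 267, which makes a lag of about 15 degrees, so the screw has turned about 92 degrees. Now I'll release and withdraw.

```bash
python3 -m pendant '[0,0,0,0,0,0,0.016,0,0,0,0,0,0,0.025,0,0,0,0,0,0,0.045,0,0,0,0,0,0,0.045,0,0,-0.01,0,0,0,0.045,0,0,-0.03,0,0,0,0.045,0,0,-0.04,0,0,0,0.045,0,0,-0.04,0,0,0,0.045,0,0,-0.02,0,0,0,0.045,0,0,0,0,0,0,0.045]'; python3 - <<'E'
from h import *
im=get_image("wrist")[:,:,::-1];s=get_image("side")[:,:,::-1];t=get_image("top")[:,:,::-1]
c=lambda i,x,y,w,h,k:cv2.resize(i[y:y+h,x:x+w],None,fx=k,fy=k,interpolation=cv2.INTER_CUBIC)
cv2.imwrite("pics/w5c.png",np.hstack([c(im,180,60,200,200,2.5),c(s,160,215,75,125,4)]))
E
```

```text
clock: 14.82
position: [0.5878, 0.1475, 0.234]
ee_rot: [1.819, 2.559, 0.005]
force: [-0.2, -0.3, 0.6]
width: 0.488
gripper_force: 0.0
```

View pics/w5c.png

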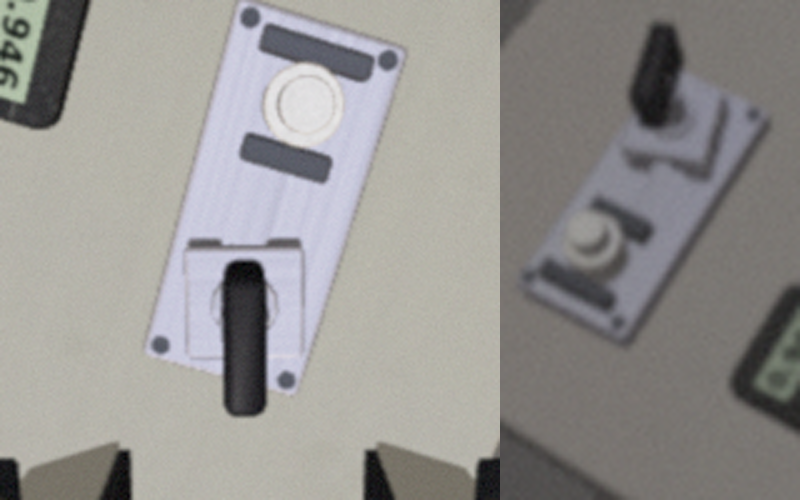

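The key stands upright at (244,300), flat on the master's block. The gripper is clear of it.

```bash
python3 -c "
from cell import *;print(sign_off())"
```

```text
the job is handed in; nothing more can be done
None
```

The forked key stands released on the setting-master block's screw, which I turned about 92° clockwise by camera estimate. The other screw was not touched, and I handed the job in at about 15 s.

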